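# Pass a cleaned insert bush into the dry box through its two-door hatch

### The arm

A 6-joint arm with a two-finger parallel gripper is mounted at the origin on the work surface. World frame = base frame: x ahead of the robot, y to its left, z up, the work surface at z = 0. Lengths are in m, angles in rad, forces in N, time in s.
With the tool pointing down it reaches from about 0.35 to 0.775 m from the base axis. Payload 5.5 kg.
Tool frame: the origin (TCP) lies at the very end of the fingers, on their centre line; the grasp point (between the pads) lies 19 mm behind it (grip_point_offset is the distance from the TCP to the grasp point, in m); z points along the fingers, y is the direction in which the jaws open and shut (so a half turn about z gives the same grasp; the last joint's range is limited). The gripper opens to 85 mm and grips with 20 to 120 N. Pads are 22 mm wide; open, the fingers measure 114 mm over their backs; the gripper's body (76 mm by 85 mm) begins 54 mm behind the grasp point. The pads swing forward as they close: fully open they stand 13 mm farther back than shut.
Start: joints at [1.205, 0.313, 0.046, 1.304, 0, 1.431], TCP at [0.129, 0.56, 0.231] pointing down, gripper open.
Joint ranges: [-2.76, 2.76], [-0.86, 1.69], [-1.03, 1.26], [-2.2, 2.34], [-1.47, 1.5], [-3.14, 3.14]. Speed limits (rad/s): [2.57, 2.57, 3.14, 3.14, 3.14, 3.14].

### API

Orientations are given as a unit quaternion [w, x, y, z].
In Python, from workcell import * gives the robot as it stands.
- The arm moves only by the shell command python3 -m crank 'ROWS' [OPENING] [FORCE]. ROWS is a JSON object of lists of equal length, an entry for each row: "travel": the shift along the tool's x, y, z in units of 40 mm (1.0 is 40 mm), a list of three; "turn": the turn about the tool's z in rad. In form: {"travel": [[x, y, z], ...], "turn": [turn, ...]}. A call has 1 to 5 rows; each row is the pose to reach, as a shift and turn from the pose commanded when the call began, along the tool's axes at that moment; what a row does not reach only later rows make up. A row lasts 1/12 s, in which the tool goes at most 41.7 mm and 7.16 degrees, less where a joint would pass 70% of its speed; a pose out of reach is approached as far as the arm can. A call with a gripper value outside its range is refused whole. OPENING is the finger opening in mm, from 0 to 85.4, set as the call begins (- or left out, the last holds). The fingers move at their own pace and stop on an object; FORCE is the grip in N (left out, the last holds). Time passes only in rows, so rows that repeat a pose let the fingers close. It gives the time, the measured TCP pose, the force and the opening at its end, in the units of the state.
- get_state(): the state, without advancing time (a new reading comes with each control period).
- read_camera(name): name is "scene" or "top" or "wrist"; returns a dict with "image" (400x640x3 uint8, red, green, blue), "K" (3x3 intrinsics, pixels), "k1" (the pictures are not rectified: a ray, as slopes to the right and down, at radius r is drawn at 1 + k1 r^2 times it, then the intrinsics apply), "R" (3x3) and "t" (3): a world point X has camera coordinates R X + t. Camera axes: x right, y down, z forward; pixel columns grow to the right and rows downward; lengths in m; the calibration is good to about 2 mm. A picture is of the moment at which its call begins. There is no depth.
- hand_in(): hands the job in, once; it reports no verdict.
The state is a dict: "clock": time; "joint_pos": joint angles; "qvel": joint speeds; "tau": joint torques, N m; "tcp_pos": TCP position; "orientation": TCP orientation; "wrist_force": force on the tool from outside, world axes, zero at the start; "ft_torque": the same for the moment, N m; "finger_gap": finger opening in m.
Only numpy, scipy, OpenCV 4.12 (cv2) and the standard library are available. Lean on these libraries where they do the work, as an engineer would, in place of code of your own. Each camera call takes 0.05 s, during which the arm holds its last target. There are 200 camera calls.

### The job

Pass the blue bush from the rack into the clear dry box through its hatch: lay it across the chute in the hatch, let go, slide the orange outer door fully shut, and only then lift the blue inner gate so that the bush rolls into the box. Then push the gate fully down again, leaving both doors shut with the bush at rest in the box. The two doors must never be open at the same time, and the other two bushes and the paper cup stay where they are.

Things in the scene. Friction and masses are not known exactly. Their poses are not given: they have to be found in the camera images.
- drybox: Fixed dry box with hatch, 460 x 112 mm, 111 mm tall. Origin on the bench under the middle of the inner gate; +y runs down the chute from hatch chamber to box, x across it. Chamber: y -200 to -3, x -50 to 50, wall tops 104 mm above the bench. Clear box with fixed clear roof: y 10 to 190. Gate guides 140 mm tall at x -56 and 56, y 0. Door rails 104 mm high run to x 202. Grey gauge housing at y 200 to 260
- chute_spot (a point): Point on the white chute surface in the hatch chamber, 125 mm before the gate, 43 mm above the bench, axes as the dry box. The chute (100 mm wide) falls at 0.105 rad towards +y. A bush laid here with its axis along x rolls by itself to the shut gate; lengthwise it does not roll. With fingers closing along y the gripper's body clears the gate handle
- box_spot (a point): Point on the same chute inside the clear dry box, 110 mm past the gate, 18 mm above the bench, axes as the dry box; a bush that has rolled through rests about 60 mm further on, against the rubber bumper
- outer_door (a joint): Outer door: flat orange panel on top of the hatch chamber that slides level along the dry box's x. 0 = shut, up to 0.14 m = fully open (towards +x). Found 0.10 to 0.14 open. Friction about 2.5 N, stays where left, end stop at 0
- outer_handle (a point): Centre of the outer door's dark grab bar: 12 mm thick (x), 70 mm long (y), 22 mm tall, its underside 122 mm and its top 144 mm above the bench, 11 mm clear gap under it to the panel; the point is 133 mm above the bench. It moves with the door; axes as the dry box. At joint value 0 it is at x = -35, y = -110 of the dry box
- inner_gate (a joint): Inner gate: blue plate 98 mm wide, 6 mm thick, that lifts straight up between hatch chamber and box. 0 = shut (down), up to 0.065 m = fully raised; the bush needs 0.05 to pass under it. Starts shut. It takes about 6 N to raise, stays where left, and about 3 N to push down
- gate_handle (a point): Centre of the inner gate's yellow grab bar on its top: 70 mm long (dry box x), 12 mm thick (y), 24 mm tall; when shut the point is 146 mm above the bench, bar from 134 to 158 mm. Moves up with the gate; axes as the dry box
- blue_centre (a point): Centre of the blue anodised aluminium bush to be passed: plain cylinder 44 mm in diameter, 56 mm long, about 0.15 kg, with a dark bore on its ends; its own x is the cylinder's axis. It lies on the rack, its centre 58.4 mm above the bench
- gold_centre (a point): Centre of the gold (brass coloured) bush, same size, stays in the rack
- plain_centre (a point): Centre of the bare aluminium bush, same size, stays in the rack
- rack: Fixed black bush rack on a grey foot 250 x 60 x 10 mm; origin on the bench under its centre, x along its length. The three bushes lie end to end along its x, 75 mm apart, in any order, on two ridges 40 mm high; the rack above its foot is only 34 mm wide, so fingers can pass down both sides of a bush to 12 mm above the bench
- cup_a: Bystander: white paper cup, 105 mm tall, 80 mm across the rim, empty, between the robot and the dry box; origin at the centre of its base
Mind the look-alikes: they are no part of the job. What is shaped like the part that bears blue_centre but purple, red or turquoise is not meant.

How it is judged:
By the outcome, as a careful person would: the job done as asked, in the order asked, and still so for the second after the job is handed in, with the robot touching nothing.
It also fails if it takes over 72 s, if anything falls off the work surface, if the arm or the gripper's body presses on something with over 40 N, if the wrist force passes 120 N, or if a joint passes its speed limit or range.

## Working session

There is one attempt and no reset: what is moved stays moved. The work goes in short steps, Python scripts to look and compute and a shell command to move; the robot and the scene stay as the last step left them, time stands still between calls to the robot, and variables do not carry over. Pictures are saved under pics/ and viewed, about 8 in all and at most 12, crops included, and the job is handed in when it is done.

```bash
mkdir -p pics; cat > h.py <<'E'
from workcell import *
import numpy as np, cv2
def ray(c,u,v):
    K=np.array(c["K"]);R=np.array(c["R"]);t=np.array(c["t"]);k=float(c["k1"])
    p=cv2.undistortPoints(np.array([[[u,v]]],float),K,np.array([k,0,0,0,0.]))[0,0]
    return -R.T@t, R.T@np.array([p[0],p[1],1])
def onz(c,u,v,z):
    o,d=ray(c,u,v); return o+d*(z-o[2])/d[2]
def proj(c,X):
    X=np.array(c["R"])@np.array(X)+np.array(c["t"]); a=X[:2]/X[2]; a=a*(1+float(c["k1"])*(a@a))
    return (np.array(c["K"])@[a[0],a[1],1])[:2]
def snap(n,f):
    c=read_camera(n); cv2.imwrite("pics/"+f,c["image"][:,:,::-1]); 
    np.savez("pics/"+f[:-4]+".npz",**{k:c[k] for k in("image","K","k1","R","t")}); return c
def load(f): return dict(np.load("pics/"+f+".npz"))
E
python3 - <<'E'
from h import *
for n in("top","scene"): 
    c=snap(n,n+"1.png"); print(n,c["k1"],-np.array(c["R"]).T@c["t"])
s=get_state(); print(s["tcp_pos"],s["orientation"],s["finger_gap"],s["clock"],grip_point_offset)
E
```

```text
top -0.06390082097443973 [ 0.38014858 -0.10548501  1.22372309]
scene -0.04593615678850446 [ 1.13770631 -0.77328665  0.86301815]
[0.12859917 0.5599755  0.23050244] [-1.93122625e-04  1.12656494e-01  9.93633659e-01 -7.93160943e-04] 0.08541542302437038 0.1 0.0187
```

View pics/top1.png

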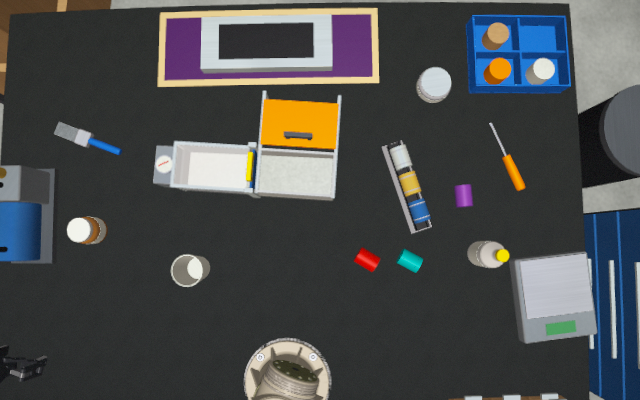

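View pics/scene1.png

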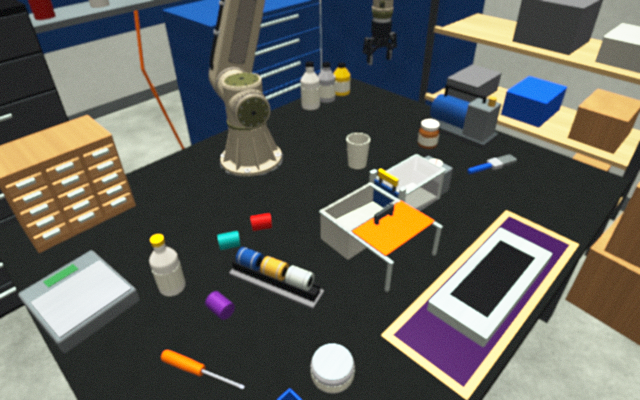

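```bash
python3 - <<'E'
from h import *
c=load("top1"); s=load("scene1")
def blobs(c,lo,hi,roi,mn=25):
    h=cv2.cvtColor(c["image"],cv2.COLOR_RGB2HSV); m=cv2.inRange(h,lo,hi)
    z=np.zeros_like(m); x0,y0,x1,y1=roi; z[y0:y1,x0:x1]=m[y0:y1,x0:x1]
    for k in cv2.findContours(z,0,cv2.CHAIN_APPROX_NONE)[0]:
        if cv2.contourArea(k)>=mn: yield cv2.minAreaRect(k)
R={"top":(c,(370,130,440,240),(240,90,345,200)),"scene":(s,(225,240,330,305),(320,150,450,260))}
for n,(cam,rr,dr) in R.items():
    for nm,lo,hi,roi,z in(("blue",(100,100,50),(120,255,255),rr,.0584),("gold",(12,70,60),(30,255,255),rr,.0584),
        ("orange",(10,190,100),(20,255,255),dr,.111),("yellow",(22,150,80),(32,255,255),dr,.158)):
        for r in blobs(cam,lo,hi,roi):
            print(n,nm,np.round(r[0],1),np.round(r[1],1),round(r[2],1),"centre",onz(cam,*r[0],z).round(4))
            if n=="top" and nm in("orange","yellow"): print([onz(cam,*p,z)[:2].round(4).tolist() for p in cv2.boxPoints(r)])
a=cv2.resize(c["image"][85:205,150:345],None,fx=4,fy=4,interpolation=2)
b=cv2.resize(c["image"][130:240,370:440],None,fx=4.36,fy=4.36,interpolation=2)[:480]
o=np.zeros((480,800,3),np.uint8); o[:, :500]=a[:,280:780]; o[:b.shape[0],500:800]=b[:,:300]
cv2.imwrite("pics/crop1.png",o[:,:,::-1])
E
```

```text
top blue [422.1 219.7] [ 3.2 17.4] 71.6 centre [ 0.4264 -0.3577  0.0584]
top blue [419.  210.4] [12.6 17.4] 71.6 centre [ 0.4505 -0.3503  0.0584]
top blue [415.7 201.3] [ 3.4 17.1] 69.4 centre [ 0.4741 -0.3425  0.0584]
top gold [409.5 183. ] [23.1 18. ] 71.6 centre [ 0.5219 -0.3275  0.0584]
top orange [299.1 123.5] [74.7 46.4] 3.7 centre [ 0.6686 -0.0446  0.111 ]
[[0.6171, 0.0528], [0.7359, 0.0454], [0.7207, -0.1426], [0.6024, -0.1334]]
top yellow [249.5 166. ] [ 5.7 28.3] 5.4 centre [0.5547 0.072  0.158 ]
[[0.5217, 0.0819], [0.5894, 0.0757], [0.5879, 0.0621], [0.5202, 0.0684]]
scene blue [248.4 257.3] [26.9 18.9] 23.2 centre [ 0.4443 -0.3496  0.0584]
scene gold [273.4 267.2] [28.1 20. ] 20.6 centre [ 0.5167 -0.3271  0.0584]
scene orange [394.3 227.1] [38.8 74.2] 58.0 centre [ 0.6749 -0.0487  0.111 ]
scene yellow [387. 177.] [23.9  8.7] 35.5 centre [0.562  0.0609 0.158 ]
```

View pics/crop1.png

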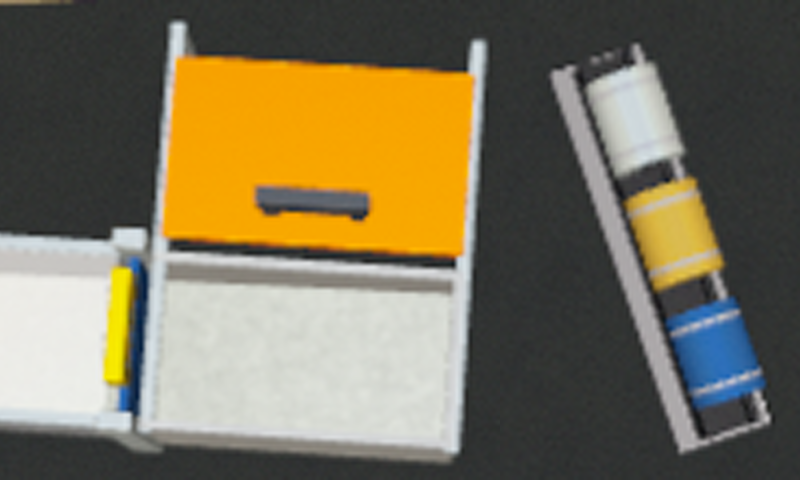

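The crop confirms the choice. Candidates in the top picture were the blue bush on the rack (419,210), turquoise (410,260), red (367,259) and purple (463,195); only the first is blue and on the rack. Its neighbours are gold (409,183) and plain (401,157). The door is open, with its dark bar at about (298,135) and the yellow gate bar at (249.5,166).

```bash
python3 - <<'E'
from h import *
c=load("top1")
f=lambda cx,cy,z:onz(c,150+(280+cx-1.5)/4,85+(cy-1.5)/4,z)[:2]
for nm,a,b,z in(("Lrail",(178,25),(150,428),.104),("Rrail",(481,42),(454,445),.104),("near wall top",(150,436),(450,455),.104)):
    p,q=f(*a,z),f(*b,z); d=p-q; print(nm,p.round(4),q.round(4),np.degrees(np.arctan2(d[1],d[0])).round(2),np.linalg.norm(d).round(3))
print("dark bar top",f(313,195,.144),f(257,192,.144),f(368,199,.144))
E
python3 -m crank '{"travel":[[-0.7,-0.7,0],[-1.4,-1.4,0],[-2.1,-2.1,0],[-2.8,-2.8,0],[-3.5,-3.5,0]],"turn":[0,0,0,0,0]}' 85
python3 -m crank '{"travel":[[-0.7,-0.7,0],[-1.4,-1.4,0],[-2.1,-2.1,0],[-2.8,-2.8,0],[-3.5,-3.5,0]],"turn":[0,0,0,0,0]}'
```

```text
Lrail [0.7565 0.0445] [0.4988 0.0617] -3.82 0.258
Rrail [ 0.7427 -0.1481] [ 0.4861 -0.1278] -4.52 0.257
near wall top [0.4938 0.0617] [ 0.4799 -0.1252] 85.74 0.187
dark bar top [ 0.63567974 -0.04327423] [ 0.63798907 -0.00923788] [ 0.63278605 -0.07664978]
clock: 0.52
tcp_pos: [0.234, 0.3909, 0.2308]
orientation: [-0.0, 0.112, 0.994, -0.0]
wrist_force: [0.8, 0.1, 0.5]
finger_gap: 0.0846
clock: 0.93
tcp_pos: [0.3392, 0.2231, 0.2312]
orientation: [-0.0, 0.112, 0.994, 0.0]
wrist_force: [1.9, -0.2, -0.4]
finger_gap: 0.085
```

```bash
python3 -m crank '{"travel":[[-0.39,-0.89,0],[-0.78,-1.78,0],[-1.17,-2.67,0],[-1.56,-3.56,0],[-1.95,-4.45,0]],"turn":[0,0,0,0,0]}'
python3 -m crank '{"travel":[[-0.39,-0.89,0],[-0.78,-1.78,0],[-1.17,-2.67,0],[-1.56,-3.56,0],[-1.95,-4.45,0]],"turn":[0,0,0,0,0]}'
python3 -m crank '{"travel":[[-0.39,-0.89,0],[-0.78,-1.78,0],[-1.17,-2.67,0],[-1.56,-3.56,0],[-1.95,-4.45,0]],"turn":[-0.107,-0.214,-0.321,-0.428,-0.536]}'
python3 -m crank '{"travel":[[0,0,0],[0,0,0],[0,0,0]],"turn":[0,0,0]}'
python3 - <<'E'
from h import *
c=snap("wrist","w1.png"); s=get_state(); print(s["tcp_pos"],s["orientation"])
for X in([.449,-.35,.0584],[.5204,-.3272,.0584]): print(proj(c,X))
E
```

```text
clock: 1.35
tcp_pos: [0.3747, 0.0321, 0.2312]
orientation: [-0.0, 0.113, 0.994, 0.0]
wrist_force: [0.9, 1.0, -0.5]
finger_gap: 0.0851
clock: 1.77
tcp_pos: [0.4109, -0.159, 0.2311]
orientation: [-0.0, 0.113, 0.994, 0.0]
wrist_force: [1.3, -0.7, -0.6]
finger_gap: 0.0851
clock: 2.18
tcp_pos: [0.4472, -0.3498, 0.2307]
orientation: [-0.0, -0.157, 0.988, 0.0]
wrist_force: [0.8, 0.2, -0.1]
finger_gap: 0.0851
clock: 2.43
tcp_pos: [0.4469, -0.3475, 0.2304]
orientation: [-0.001, -0.154, 0.988, 0.001]
wrist_force: [0.4, 0.7, 0.0]
finger_gap: 0.085
[ 0.44702462 -0.34689421  0.23082926] [-3.73956748e-04 -1.54295775e-01  9.88024313e-01  7.94288900e-04]
[314.33992998 180.62175183]
[314.57694324 246.02848052]
```

View pics/w1.png

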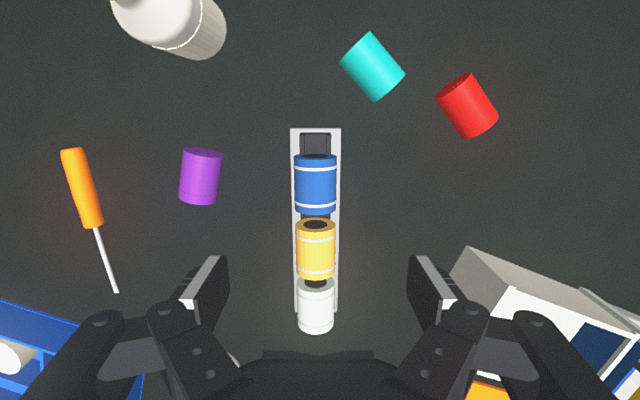

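The wrist view shows the blue bush on the rack's robot-side end at (315,184). Gold is at (315,250) and plain at (315,306).

```bash
python3 - <<'E'
from h import *
c=load("w1"); print(-c["R"].T@c["t"])
h=cv2.cvtColor(c["image"],cv2.COLOR_RGB2HSV)
for nm,lo,hi,roi in(("blue",(100,120,50),(120,255,255),(280,140,350,220)),("gold",(15,90,60),(30,255,255),(280,210,350,285))):
    m=cv2.inRange(h,lo,hi); x0,y0,x1,y1=roi; ys,xs=np.nonzero(m[y0:y1,x0:x1]); xs+=x0; ys+=y0
    print(nm,xs.min(),xs.max(),ys.min(),ys.max(), onz(c,(xs.min()+xs.max())/2,(ys.min()+ys.max())/2,.0584))
    col=ys[abs(xs-315)<3]; print(col.min(),col.max())
a=np.array([.9525,.304,0])
for s in(-.028,0,.028): print(proj(c,np.array([.449,-.35,.0804])+s*a),proj(c,np.array([.449,-.35,.0364])+s*a))
E
```

```text
[ 0.37568378 -0.37064133  0.37413773]
blue 294 335 153 214 [ 0.45190029 -0.34890902  0.0584    ]
153 214
gold 296 335 217 280 [ 0.52298955 -0.32529901  0.0584    ]
217 280
[314.07076777 157.383833  ] [314.41060906 150.78885032]
[314.17009039 185.91250462] [314.48914453 175.97697354]
[314.26740649 212.96500749] [314.566386   200.03932373]
```

```bash
python3 -m crank '{"travel":[[-0.05,-0.08,0.9],[-0.05,-0.08,1.8],[-0.05,-0.08,2.6],[-0.05,-0.08,3.2],[-0.05,-0.08,3.2]],"turn":[0,0,0,0,0]}'
python3 -m crank '{"travel":[[0,0,0.5],[0,0,1.0],[0,0,1.5],[0,0,1.5],[0,0,1.5]],"turn":[0,0,0,0,0]}'
```

```text
clock: 2.9
tcp_pos: [0.4476, -0.3458, 0.0986]
orientation: [-0.003, -0.155, 0.988, 0.004]
wrist_force: [-0.6, 1.3, 0.4]
finger_gap: 0.0849
clock: 3.32
tcp_pos: [0.4504, -0.3494, 0.0443]
orientation: [-0.0, -0.155, 0.988, 0.0]
wrist_force: [0.7, -0.2, 1.1]
finger_gap: 0.0848
```

```bash
python3 -m crank '{"travel":[[0,0,0.05],[0,0,0.05],[0,0,0.05],[0,0,0.05],[0,0,0.05]],"turn":[0,0,0,0,0]}' 36 50
python3 -m crank '{"travel":[[0,0,0],[0,0,0],[0,0,0],[0,0,0],[0,0,0]],"turn":[0,0,0,0,0]}'
python3 -m crank '{"travel":[[0,0,0],[0,0,-0.3],[0,0,-0.8],[0,0,-1.5],[0,0,-1.5]],"turn":[0,0,0,0,0]}'
```

```text
clock: 3.73
tcp_pos: [0.4504, -0.3491, 0.0428]
orientation: [0.0, -0.155, 0.988, 0.001]
wrist_force: [-2.6, 6.6, 9.1]
finger_gap: 0.0422
clock: 4.15
tcp_pos: [0.4504, -0.3492, 0.0428]
orientation: [0.0, -0.155, 0.988, 0.001]
wrist_force: [-2.5, 6.4, 8.9]
finger_gap: 0.0424
clock: 4.57
tcp_pos: [0.4526, -0.3526, 0.1066]
orientation: [0.002, -0.154, 0.988, -0.003]
wrist_force: [0.7, -1.8, -1.1]
finger_gap: 0.0428
```

```bash
python3 -m crank '{"travel":[[0,0,-0.7],[0,0,-1.5],[0,0,-2.3],[0,0,-2.8]],"turn":[0,0,0,0]}'
python3 -m crank '{"travel":[[-0.45,0.64,0],[-0.9,1.27,0],[-1.35,1.91,0],[-1.81,2.54,0],[-2.26,3.18,0]],"turn":[0,0,0,0,0]}'
python3 -m crank '{"travel":[[-0.45,0.64,0],[-0.9,1.27,0],[-1.35,1.91,0],[-1.81,2.54,0],[-2.26,3.17,0]],"turn":[0.08,0.16,0.23,0.31,0.385]}'
python3 -m crank '{"travel":[[0,0,0],[0,0,0],[0,0,0]],"turn":[0,0,0]}'
python3 - <<'E'
from h import *
c=snap("wrist","w2.png"); s=get_state(); print(s["tcp_pos"],s["orientation"])
O=np.array([.5547,.0725]);ex=np.array([.9971,-.0759]);ey=np.array([.0759,.9971])
P=lambda x,y,z:[*(O+x*ex+y*ey),z]
im=c["image"].copy()
for q in(P(-50,0,0) and P(-.05,-.2,.104),P(.05,-.2,.104),P(-.05,-.003,.104),P(.035,0,.158),P(-.035,0,.158),P(.0896,-.145,.144),P(.0896,-.075,.144),P(0,-.125,.043)):
    u=proj(c,q); print(u.round()); cv2.circle(im,tuple(int(v) for v in u),4,(255,0,255),1)
cv2.imwrite("pics/w2m.png",im[:,:,::-1])
E
```

```text
clock: 4.9
tcp_pos: [0.4509, -0.351, 0.2164]
orientation: [0.001, -0.154, 0.988, -0.001]
wrist_force: [0.9, -0.8, -2.1]
finger_gap: 0.0426
clock: 5.32
tcp_pos: [0.4977, -0.2005, 0.2131]
orientation: [0.0, -0.154, 0.988, 0.0]
wrist_force: [-0.1, -0.2, -2.2]
finger_gap: 0.0423
clock: 5.73
tcp_pos: [0.5451, -0.0518, 0.2131]
orientation: [-0.0, 0.039, 0.999, 0.0]
wrist_force: [0.0, 0.3, -2.9]
finger_gap: 0.0425
clock: 5.98
tcp_pos: [0.5448, -0.0534, 0.213]
orientation: [-0.0, 0.037, 0.999, -0.0]
wrist_force: [0.2, 0.7, -1.5]
finger_gap: 0.0424
[ 0.54470887 -0.05389791  0.21306374] [-2.10318813e-04  3.73594896e-02  9.99301864e-01 -9.71488335e-05]
[226. 138.]
[235. 250.]
[469. 139.]
[489. 264.]
[507. 170.]
[294. 316.]
[379. 316.]
[319. 180.]
```

View pics/w2m.png

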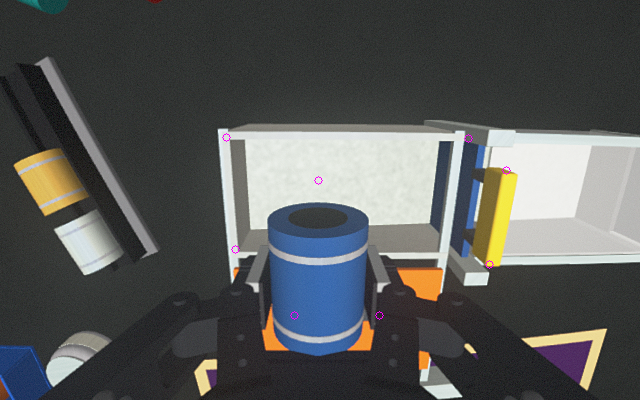

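The bush is over the middle of the hatch: chute mark (319,180), bush (318,280). The yellow bar marks at (507,170) and (489,264) sit on the bar. I'm lowering it now.

```bash
python3 -m crank '{"travel":[[0,0.03,0.8],[0,0.03,1.6],[0,0.03,2.4],[0,0.03,3.0],[0,0.03,3.0]],"turn":[0,0,0,0,0]}'
python3 -m crank '{"travel":[[0,0,0.4],[0,0,0.7],[0,0,0.9],[0,0,0.98],[0,0,0.98]],"turn":[0,0,0,0,0]}'
python3 -m crank '{"travel":[[0,0,0.03],[0,0,0.06],[0,0,0.06]],"turn":[0,0,0]}'
```

```text
clock: 6.45
tcp_pos: [0.5407, -0.0527, 0.0881]
orientation: [-0.005, 0.038, 0.999, 0.001]
wrist_force: [-1.5, 0.3, -1.6]
finger_gap: 0.0426
clock: 6.87
tcp_pos: [0.5451, -0.0527, 0.0544]
orientation: [-0.0, 0.038, 0.999, 0.0]
wrist_force: [0.1, 0.3, -2.0]
finger_gap: 0.0425
clock: 7.12
tcp_pos: [0.5455, -0.0523, 0.0523]
orientation: [0.001, 0.037, 0.999, -0.0]
wrist_force: [-0.7, 0.6, -2.0]
finger_gap: 0.042
```

```bash
for k in 1; do python3 -m crank '{"travel":[[0,0,0.03],[0,0,0.03]],"turn":[0,0]}'; done
python3 -m crank '{"travel":[[0,0,0.03],[0,0,0.03]],"turn":[0,0]}'
```

```text
clock: 7.28
tcp_pos: [0.5452, -0.0521, 0.0507]
orientation: [0.0, 0.037, 0.999, -0.0]
wrist_force: [-0.8, -0.3, -1.9]
finger_gap: 0.0426
clock: 7.45
tcp_pos: [0.5453, -0.0521, 0.0503]
orientation: [0.0, 0.037, 0.999, -0.0]
wrist_force: [-2.3, 1.2, 4.9]
finger_gap: 0.0425
```

```bash
python3 -m crank '{"travel":[[0,0,0],[0,0,0],[0,0,0]],"turn":[0,0,0]}' 62
python3 -m crank '{"travel":[[0,0,-0.15],[0,0,-0.4],[0,0,-0.8],[0,0,-1.4],[0,0,-2.1]],"turn":[0,0,0,0,0]}'
python3 -m crank '{"travel":[[0,0,-0.9],[0,0,-1.8],[0,0,-2],[0,0,-2],[0,0,-2]],"turn":[0,0,0,0,0]}'
python3 - <<'E'
from h import *
snap("wrist","w3.png")
E
```

```text
clock: 7.7
tcp_pos: [0.5453, -0.0521, 0.0494]
orientation: [0.0, 0.037, 0.999, 0.0]
wrist_force: [-0.9, 0.5, 0.1]
finger_gap: 0.0619
clock: 8.12
tcp_pos: [0.5442, -0.052, 0.1339]
orientation: [-0.001, 0.037, 0.999, 0.0]
wrist_force: [0.8, 0.1, -0.3]
finger_gap: 0.062
clock: 8.53
tcp_pos: [0.5454, -0.0522, 0.214]
orientation: [0.001, 0.037, 0.999, -0.0]
wrist_force: [0.0, -0.7, -0.7]
finger_gap: 0.062
```

View pics/w3.png

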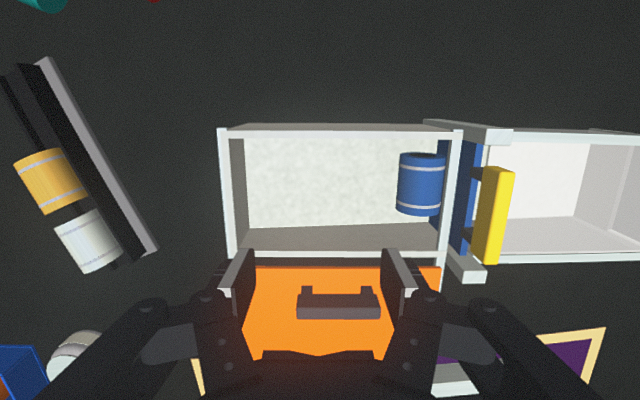

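The bush has rolled square against the shut gate, at (420,184), and the hatch is otherwise empty. The door bar is at (338,303). Next I push the door shut with closed fingers.

```bash
python3 -m crank '{"travel":[[-0.8,0.1,0],[-1.6,0.2,0],[-2.4,0.3,0],[-3.12,0.38,0],[-3.12,0.38,0]],"turn":[0,0,0,0,0]}' 0 40
python3 -m crank '{"travel":[[0,0,0],[0,0,0.7],[0,0,1.4],[0,0,2.15],[0,0,2.15]],"turn":[0,0,0,0,0]}'
python3 -m crank '{"travel":[[0,0,0],[0,0,0]],"turn":[0,0]}'
```

```text
clock: 9.0
tcp_pos: [0.6737, -0.0461, 0.2081]
orientation: [-0.002, 0.037, 0.999, 0.0]
wrist_force: [-0.4, -0.3, -1.0]
finger_gap: 0.0014
clock: 9.42
tcp_pos: [0.6646, -0.0454, 0.1199]
orientation: [-0.007, 0.038, 0.999, 0.001]
wrist_force: [-1.3, 0.6, -1.3]
finger_gap: -0.0001
clock: 9.58
tcp_pos: [0.6703, -0.0464, 0.1286]
orientation: [0.0, 0.037, 0.999, -0.0]
wrist_force: [-0.7, 0.1, -0.3]
finger_gap: -0.0002
```

```bash
python3 -m crank '{"travel":[[0.2,0,0],[0.45,0,0],[0.8,0,0],[1.2,0,0],[1.6,0,0]],"turn":[0,0,0,0,0]}'
python3 -m crank '{"travel":[[0.4,0,0],[0.8,0,0],[1.2,0,0],[1.6,0,0],[1.7,0,0]],"turn":[0,0,0,0,0]}'
python3 -m crank '{"travel":[[0.04,0,0],[0.08,0,0],[0.12,0,0],[0.12,0,0]],"turn":[0,0,0,0]}'
```

```text
clock: 10.0
tcp_pos: [0.609, -0.0419, 0.1304]
orientation: [0.003, 0.037, 0.999, -0.0]
wrist_force: [2.7, -0.6, -1.8]
finger_gap: 0.0002
clock: 10.42
tcp_pos: [0.5392, -0.0364, 0.1304]
orientation: [0.002, 0.037, 0.999, -0.0]
wrist_force: [1.0, 2.5, 0.7]
finger_gap: -0.0003
clock: 10.75
tcp_pos: [0.5354, -0.0364, 0.128]
orientation: [0.001, 0.037, 0.999, -0.0]
wrist_force: [2.8, -0.1, 2.2]
finger_gap: 0.0001
```

```bash
python3 -m crank '{"travel":[[0.05,0,0],[0.1,0,0],[0.14,0,0],[0.14,0,0]],"turn":[0,0,0,0]}'
python3 -m crank '{"travel":[[0.03,0,0],[0.06,0,0],[0.06,0,0]],"turn":[0,0,0]}'
```

```text
clock: 11.08
tcp_pos: [0.5288, -0.0358, 0.1271]
orientation: [0.0, 0.037, 0.999, -0.0]
wrist_force: [3.5, -1.3, 1.5]
finger_gap: 0.0003
clock: 11.33
tcp_pos: [0.5288, -0.0358, 0.1272]
orientation: [0.002, 0.037, 0.999, 0.0]
wrist_force: [10.5, -1.1, -4.6]
finger_gap: 0.0002
```

```bash
python3 -m crank '{"travel":[[0.03,0,0],[0.03,0,0],[-0.1,0,0],[-0.2,0,0],[-0.2,0,0]],"turn":[0,0,0,0,0]}'
python3 -m crank '{"travel":[[-0.1,0,-0.6],[-0.2,0,-1.3],[-0.2,0,-2],[-0.2,0,-2.2]],"turn":[0,0,0,0]}' 50
python3 -m crank '{"travel":[[0,0.8,0],[-0.04,1.6,0],[-0.04,2.4,0],[-0.04,2.75,0],[-0.04,2.75,0]],"turn":[0,0,0,0,0]}'
python3 - <<'E'
from h import *
snap("top","t2.png"); c=snap("wrist","w4.png"); s=get_state(); print(s["tcp_pos"])
t=load("t2")
h=cv2.cvtColor(c["image"],cv2.COLOR_RGB2HSV); m=cv2.inRange(h,(24,150,80),(32,255,255)); k=max(cv2.findContours(m,0,1)[0],key=cv2.contourArea)
r=cv2.minAreaRect(k); print(r, onz(c,*r[0],.158)); print(proj(c,[.5547,.0725,.158]))
o=np.vstack([c["image"][:,:],]); z=cv2.resize(t["image"][85:205,150:345],(640,394))
cv2.imwrite("pics/v5.png",cv2.resize(np.vstack([o,z]),(480,596))[:,:,::-1])
E
```

```text
clock: 11.75
tcp_pos: [0.5335, -0.036, 0.1265]
orientation: [-0.001, 0.037, 0.999, 0.0]
wrist_force: [0.1, 0.4, -0.4]
finger_gap: 0.0
clock: 12.08
tcp_pos: [0.5431, -0.0369, 0.219]
orientation: [0.002, 0.037, 0.999, -0.0]
wrist_force: [0.3, 0.5, 0.2]
finger_gap: 0.048
clock: 12.5
tcp_pos: [0.5508, 0.0757, 0.2144]
orientation: [-0.001, 0.035, 0.999, 0.0]
wrist_force: [0.2, -0.7, -0.3]
finger_gap: 0.0498
[0.55108783 0.0731886  0.21454469]
((318.8095397949219, 223.4969940185547), (15.315530776977539, 91.21073150634766), 0.9093804955482483) [0.55465469 0.07503887 0.158     ]
[315.15049404 223.80345839]
```

View pics/v5.png

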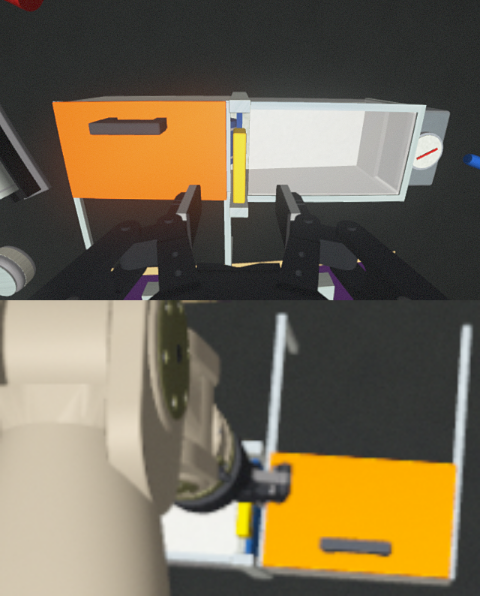

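The door now sits flush shut over the chamber, at about (140,148) in the upper half of the view. The yellow gate bar lies between the open fingers at (239,165).

```bash
python3 -m crank '{"travel":[[-0.09,0.02,0.6],[-0.09,0.02,1.2],[-0.09,0.02,1.8],[-0.09,0.02,2.05],[-0.09,0.02,2.1]],"turn":[0,0,0,0,0]}'
python3 -m crank '{"travel":[[0,0,0],[0,0,0],[0,0,0],[0,0,0],[0,0,0]],"turn":[0,0,0,0,0]}' 5 60
python3 -m crank '{"travel":[[0,0,0],[0,0,0],[0,0,0]],"turn":[0,0,0]}'
```

```text
clock: 13.02
tcp_pos: [0.5535, 0.0723, 0.1287]
orientation: [-0.003, 0.038, 0.999, -0.0]
wrist_force: [0.0, 0.8, -0.1]
finger_gap: 0.0499
clock: 13.43
tcp_pos: [0.5569, 0.0744, 0.1331]
orientation: [0.002, 0.037, 0.999, 0.001]
wrist_force: [-0.3, 6.1, 4.4]
finger_gap: 0.011
clock: 13.68
tcp_pos: [0.5569, 0.0744, 0.1331]
orientation: [0.002, 0.037, 0.999, 0.001]
wrist_force: [0.0, 5.6, 5.9]
finger_gap: 0.0111
```

```bash
python3 -m crank '{"travel":[[0,0.02,-0.1],[0,0.03,-0.5],[0,0.03,-0.9],[0,0.03,-1.3],[0,0.03,-1.5]],"turn":[0,0,0,0,0]}'
python3 -m crank '{"travel":[[0,0,0],[0,0,0],[0,0,0],[0,0,0],[0,0,0]],"turn":[0,0,0,0,0]}'
python3 -m crank '{"travel":[[0,0,0],[0,0,0],[0,0,0],[0,0,0],[0,0,0]],"turn":[0,0,0,0,0]}'
python3 -m crank '{"travel":[[0,0,0],[0,0,0],[0,0,0],[0,0,0],[0,0,0]],"turn":[0,0,0,0,0]}'
python3 - <<'E'
from h import *
c=snap("wrist","w6.png"); cv2.imwrite("pics/w6s.png",c["image"][:,:,::-1])
E
```

```text
clock: 14.1
tcp_pos: [0.5568, 0.0744, 0.1929]
orientation: [0.001, 0.037, 0.999, -0.0]
wrist_force: [3.7, 2.3, -5.7]
finger_gap: 0.011
clock: 14.52
tcp_pos: [0.5568, 0.0745, 0.1915]
orientation: [0.001, 0.037, 0.999, -0.0]
wrist_force: [5.2, 1.6, 3.6]
finger_gap: 0.0108
clock: 14.93
tcp_pos: [0.5568, 0.0745, 0.1915]
orientation: [0.001, 0.037, 0.999, -0.0]
wrist_force: [5.3, 1.2, 2.7]
finger_gap: 0.0111
clock: 15.35
tcp_pos: [0.5568, 0.0745, 0.1915]
orientation: [0.001, 0.037, 0.999, 0.0]
wrist_force: [5.2, 0.6, 2.9]
finger_gap: 0.0109
```

View pics/w6.png

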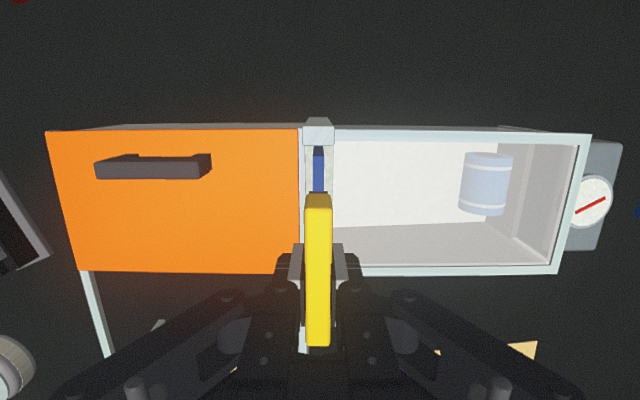

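The gate is up and the bush has rolled into the box, at (486,184) near the bumper. Now the gate goes back down.

```bash
python3 -m crank '{"travel":[[0,0,0.1],[0,0,0.5],[0,0,0.9],[0,0,1.3],[0,0,1.4]],"turn":[0,0,0,0,0]}'
python3 -m crank '{"travel":[[0,0,0.05],[0,0,0.1],[0,0,0.14],[0,0,0.14]],"turn":[0,0,0,0]}'
```

```text
clock: 15.82
tcp_pos: [0.5568, 0.0745, 0.1333]
orientation: [0.001, 0.037, 0.999, 0.0]
wrist_force: [6.6, 1.1, 3.0]
finger_gap: 0.0106
clock: 16.15
tcp_pos: [0.5569, 0.0745, 0.133]
orientation: [0.002, 0.037, 0.999, -0.0]
wrist_force: [-2.1, 1.0, 22.9]
finger_gap: 0.0111
```

```bash
python3 -m crank '{"travel":[[0,0,0],[0,0,0],[0,0,0]],"turn":[0,0,0]}' 50
python3 -m crank '{"travel":[[0,0,-0.3],[0,0,-0.7],[0,0,-1.2],[0,0,-1.7],[0,0,-1.7]],"turn":[0,0,0,0,0]}'
python3 -m crank '{"travel":[[0,0,0],[0,0,0],[0,0,0],[0,0,0],[0,0,0]],"turn":[0,0,0,0,0]}' 0
python3 -m crank '{"travel":[[0,0,0.2],[0,0,0.4],[0,0,0.6],[0,0,0.6]],"turn":[0,0,0,0]}'
```

```text
clock: 16.4
tcp_pos: [0.5539, 0.0745, 0.1283]
orientation: [-0.002, 0.037, 0.999, -0.0]
wrist_force: [-0.7, -0.2, -0.0]
finger_gap: 0.0468
clock: 16.82
tcp_pos: [0.5566, 0.0745, 0.2002]
orientation: [0.001, 0.037, 0.999, -0.0]
wrist_force: [0.5, -0.6, -0.7]
finger_gap: 0.0499
clock: 17.23
tcp_pos: [0.5551, 0.0746, 0.1966]
orientation: [-0.001, 0.037, 0.999, -0.0]
wrist_force: [-0.1, -0.3, 0.3]
finger_gap: -0.0002
clock: 17.57
tcp_pos: [0.5543, 0.0746, 0.1711]
orientation: [-0.002, 0.037, 0.999, -0.0]
wrist_force: [-1.3, -0.8, -0.9]
finger_gap: -0.0
```

Fingers are at 0.171. I'll press gently on the bar's top, nominally at 0.158.

```bash
python3 -m crank '{"travel":[[0,0,0.1],[0,0,0.2],[0,0,0.28],[0,0,0.28]],"turn":[0,0,0,0]}'
python3 -m crank '{"travel":[[0,0,0.03],[0,0,0.06],[0,0,0.06],[0,0,0.06]],"turn":[0,0,0,0]}'
```

```text
clock: 17.9
tcp_pos: [0.5554, 0.0746, 0.1618]
orientation: [-0.0, 0.037, 0.999, 0.0]
wrist_force: [0.0, 0.1, 0.6]
finger_gap: 0.0
clock: 18.23
tcp_pos: [0.5558, 0.0747, 0.1602]
orientation: [0.0, 0.037, 0.999, 0.0]
wrist_force: [0.1, 0.2, -0.2]
finger_gap: 0.0003
```

```bash
python3 -m crank '{"travel":[[0,0,0.03],[0,0,0.06],[0,0,0.06],[0,0,0.06]],"turn":[0,0,0,0]}'
python3 -m crank '{"travel":[[0,0,0.03],[0,0,0.04],[0,0,0.04],[0,0,0.04]],"turn":[0,0,0,0]}'
```

```text
clock: 18.57
tcp_pos: [0.556, 0.0746, 0.158]
orientation: [0.0, 0.037, 0.999, 0.0]
wrist_force: [-0.7, -0.2, 2.2]
finger_gap: -0.0
clock: 18.9
tcp_pos: [0.556, 0.0746, 0.158]
orientation: [0.001, 0.037, 0.999, 0.0]
wrist_force: [-3.7, -0.7, 11.7]
finger_gap: -0.0003
```

The bar top is at 0.158 and doesn't give under 11.7 N, so the gate is fully shut. I'm retreating for a last look.

```bash
python3 -m crank '{"travel":[[0,0,-0.4],[0,0,-1.1],[0,0,-1.9],[0,0,-2.3]],"turn":[0,0,0,0]}'
python3 -m crank '{"travel":[[0.8,0.3,0],[1.6,0.6,0],[2.4,0.9,0],[3.2,1.2,0],[3.2,1.2,0]],"turn":[0,0,0,0,0]}'
python3 -m crank '{"travel":[[0,0.9,0],[0,1.8,0],[0,2.7,0],[0,3.6,0],[0,4.5,0]],"turn":[0,0,0,0,0]}'
python3 -m crank '{"travel":[[0,0.9,0],[0,1.8,0],[0,1.8,0],[0,1.8,0]],"turn":[0,0,0,0]}'
python3 - <<'E'
from h import *
t=snap("top","t3.png")["image"]; s=snap("scene","s3.png")["image"]
o=np.vstack([cv2.resize(t[85:285,150:450],(450,300)),cv2.resize(s[120:320,200:500],(450,300))])
cv2.imwrite("pics/v7.png",o[:,:,::-1])
E
```

```text
clock: 19.23
tcp_pos: [0.5566, 0.0746, 0.2513]
orientation: [0.002, 0.037, 0.999, 0.0]
wrist_force: [0.4, 0.9, 0.7]
finger_gap: -0.0001
clock: 19.65
tcp_pos: [0.4259, 0.1336, 0.248]
orientation: [-0.002, 0.036, 0.999, 0.0]
wrist_force: [-1.1, -0.3, -0.1]
finger_gap: 0.0002
clock: 20.07
tcp_pos: [0.4454, 0.3132, 0.248]
orientation: [0.0, 0.038, 0.999, 0.0]
wrist_force: [0.5, -0.8, 0.3]
finger_gap: 0.0004
clock: 20.4
tcp_pos: [0.4504, 0.3849, 0.2469]
orientation: [-0.001, 0.036, 0.999, -0.0]
wrist_force: [0.2, -0.9, -0.6]
finger_gap: 0.0002
```

View pics/v7.png

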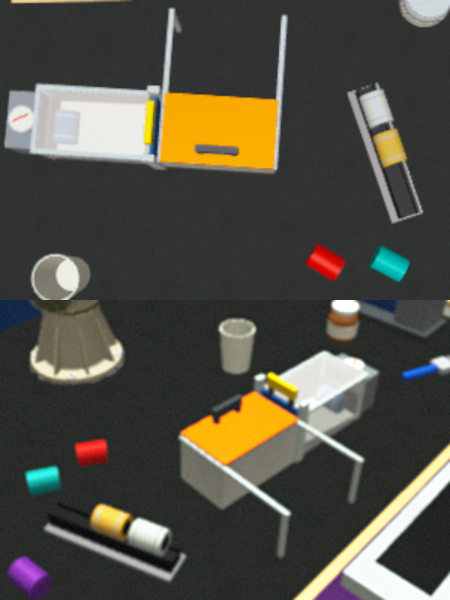

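Both doors are shut and the bush lies in the box at (67,127). Gold and plain are in the rack, the cup at (60,277) stands, and the arm is clear.

```bash
python3 -m crank '{"travel":[[0,0,0],[0,0,0],[0,0,0]],"turn":[0,0,0]}'
python3 -c "from workcell import *; print(hand_in())"
```

```text
clock: 20.75
tcp_pos: [0.4508, 0.3823, 0.2486]
orientation: [0.0, 0.038, 0.999, 0.0]
wrist_force: [0.7, -0.1, -0.2]
finger_gap: -0.0002
the job is handed in; nothing more can be done
None
```

The blue bush is in the dry box with both doors shut, and I handed the job in at about 21 s. The doors were never open together: I pushed the orange door onto its end stop before lifting the gate 58 mm. The bush rolled through and I pushed the gate back down.

**Last checks:**
- **Outer door:** it stopped where the shut position was expected and held against about 10 N.
- **Gate:** the top of its bar was at 158 mm, the shut height, and didn't give under about 12 N.
- **Scene:** the final pictures show the bush lying in the box by the bumper, the gold and plain bushes in the rack, and the cup standing. The robot is clear of everything.

The highest wrist force I read was about 23 N, and no check failed. The two camera estimates of the gate bar's position differed by about 2.5 mm, which caused a side force of about 6 N while gripping it. I didn't measure whether the cup had moved, only looked at the pictures.

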